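Put the scale's test weights away in their cases

TASK

The scale check is done: put the four test weights away, standing each one upright, right down on the floor of the open storage case made for it (the case has the colour of the weight's knob). Set them down gently, without dropping or toppling any, and leave the cases and the spray bottle standing where they are.

Things in the scene. Friction and masses are not known exactly. Their poses are not given: they have to be found in the camera images.
- weight_500: 500 g test weight: upright stainless-steel cylinder 38 mm across and 50 mm tall, then a thin neck 8 mm long, then a round blue plastic knob 30 mm across from 58 to 74 mm above the underside (74 mm overall). Origin at the centre of its underside, z up along its axis. Starts standing on the scale pan.
- weight_200: 200 g test weight: upright stainless-steel cylinder 29 mm across and 36 mm tall, then a thin neck 7 mm long, then a round yellow plastic knob 24 mm across from 43 to 56 mm above the underside (56 mm overall). Origin at the centre of its underside, z up along its axis. Starts standing on the scale pan.
- weight_100: 100 g test weight: upright stainless-steel cylinder 23 mm across and 28 mm tall, then a thin neck 6 mm long, then a round red plastic knob 20 mm across from 34 to 46 mm above the underside (46 mm overall). Origin at the centre of its underside, z up along its axis. Starts standing on the scale pan.
- weight_50: 50 g test weight: upright stainless-steel cylinder 18 mm across and 22 mm tall, then a thin neck 7 mm long, then a round green plastic knob 17 mm across from 29 to 40 mm above the underside (40 mm overall). Origin at the centre of its underside, z up along its axis. Starts standing on the scale pan.
- case_500: Storage case of the 500 g weight: open thick-walled round blue plastic pot with a dark grey felt floor, loose on the table, outside 66 mm across with a 78 mm foot, bore 50 mm (12 mm wider than its weight), inner floor 5 mm and rim 35 mm above the table. Origin at the centre of its underside, z up along its axis.
- case_200: Storage case of the 200 g weight: open thick-walled round yellow plastic pot with a dark grey felt floor, loose on the table, outside 57 mm across with a 69 mm foot, bore 41 mm (12 mm wider than its weight), inner floor 5 mm and rim 27 mm above the table. Origin at the centre of its underside, z up along its axis.
- case_100: Storage case of the 100 g weight: open thick-walled round red plastic pot with a dark grey felt floor, loose on the table, outside 51 mm across with a 63 mm foot, bore 35 mm (12 mm wider than its weight), inner floor 5 mm and rim 22 mm above the table. Origin at the centre of its underside, z up along its axis.
- case_50: Storage case of the 50 g weight: open thick-walled round green plastic pot with a dark grey felt floor, loose on the table, outside 46 mm across with a 58 mm foot, bore 30 mm (12 mm wider than its weight), inner floor 5 mm and rim 19 mm above the table. Origin at the centre of its underside, z up along its axis.
- scale: Bench scale, fixed, grey with a stainless pan 235 (x) by 300 (y) mm whose flat top is 70 mm above the table; a low display console, nowhere above the pan top, sticks out 70 mm beyond the pan on the -x side. Origin on the table under the pan's centre.
- spray_bottle: White and blue sanitiser spray bottle, loose, 62 mm across, 178 mm tall, grey and red spray head reaching 55 mm to its -x side. Origin at the centre of its underside. Not part of the job.

How it is judged:
By the outcome, as a careful person would: the job done as asked, in the order asked, and still so for the second after the job is handed in, with the robot touching nothing.
It also fails if it takes over 125 s, if anything falls off the work surface, if the arm or the gripper's body presses on something with over 40 N, if the wrist force passes 120 N, or if a joint passes its speed limit or range.

ROBOT

A 6-joint arm with a two-finger parallel gripper is mounted at the origin on the work surface. World frame = base frame: x ahead of the robot, y to its left, z up, the work surface at z = 0. Lengths are in mm, angles in rad, forces in N, time in s.
With the tool pointing down it reaches from about 300 to 775 mm from the base axis. Payload 14.6 kg.
Tool frame: the origin (TCP) lies between the finger pads; the fingertips stand 11 mm ahead of it and the grasp point (between the pads) lies 8 mm behind it; z points along the fingers, y is the line along which they close (so a half turn about z gives the same grasp; the last joint's range is limited). The gripper opens to 85 mm and grips with 20 to 120 N. Pads are 22 mm wide; open, the fingers measure 114 mm over their backs; the gripper's body (76 mm by 85 mm) begins 54 mm behind the grasp point. The pads swing forward as they close: fully open they stand 13 mm farther back than shut.
Start: joints at [-1.204, 0.3, 1.521, -0, 1.321, -0.067], TCP at [231.169, -499.049, 242.281] pointing down, gripper open.
Joint ranges: [-3.03, 3.03], [-0.79, 2.21], [0.23, 2.52], [-1.04, 4.18], [0, 3.07], [-2.55, 2.55]. Speed limits (rad/s): [2.22, 2.22, 2.57, 3.14, 3.14, 3.14].

INTERFACE

Orientations are given as a 3x3 rotation matrix whose columns are the frame's x, y, z axes.
In Python, from rig import ctrl, imaging gives the robot as it stands. The module is installed in compiled form; this text tells all that it offers.
- The arm moves only by the shell command python3 -m handwheel 'ROWS' [OPENING] [FORCE]. ROWS is JSON, a list that holds one entry, the list of rows, each a list of 6 numbers: the shift along the tool's x, y, z in cm, then the turn, a rotation vector about the tool's x, y, z in rad. In form: [[[dx, dy, dz, wx, wy, wz], ...]]. A call has 1 to 12 rows; each row is the pose to reach, as a shift and turn from the pose commanded when the call began, along the tool's axes at that moment; what a row does not reach only later rows make up. A row lasts 1/10 s, in which the tool goes at most 50 mm and 8.59 degrees, less where a joint would pass 70% of its speed; a pose out of reach is approached as far as the arm can. A call with a gripper value outside its range is refused whole. OPENING is the opening, from 0 (shut) to 1 (fully open), set as the call begins (- or left out, the last holds). The fingers move at their own pace and stop on an object; FORCE is the grip in N (left out, the last holds). Time passes only in rows, so rows that repeat a pose let the fingers close. It gives the time, the measured TCP pose, the force, the opening and the grip force at its end, in the units of the state.
- ctrl.sense(): the state, without advancing time (a new reading comes with each control period).
- imaging.grab_frame(name): name is "side" or "top"; returns the picture (420x560x3 uint8, blue, green, red); there is no depth.
- imaging.camera_info(name): a dict with "intrinsics" (3x3 intrinsics, pixels), "extrinsics" (4x4, takes a point from world to camera coordinates). Camera axes: x right, y down, z forward; pixel columns grow to the right and rows downward; lengths in mm; the calibration is good to about 2 mm. A picture is of the moment at which its call begins. camera_info takes no time and is no camera call.
- ctrl.close_job(): hands the job in; it is judged then, once.
The state is a dict: "clock": time; "joint_pos": joint angles; "qd": joint speeds; "tau": joint torques, N m; "position": TCP position; "eef_rot": TCP orientation; "force": force on the tool from outside, world axes, zero at the start; "torque": the same for the moment, N m; "finger_gap": finger opening in mm; "grasp_force": force on a finger pad.
Only numpy, scipy, OpenCV 4.12 (cv2) and the standard library are available. Lean on these libraries where they do the work, as an engineer would, in place of code of your own. Each camera call takes 0.05 s, during which the arm holds its last target. There are 200 camera calls.

## Working session

There is one attempt and no reset: what is moved stays moved. The work goes in short steps, Python scripts to look and compute and a shell command to move; the robot and the scene stay as the last step left them, time stands still between calls to the robot, and variables do not carry over. Pictures are saved under pics/ and viewed, at most 14 in all, crops included, and the job is handed in when it is done.

```bash
mkdir -p pics
python3 - <<'E'
from rig import ctrl, imaging
import cv2,numpy as np
for n in("top","side"):
    cv2.imwrite(f"pics/{n}0.png",imaging.grab_frame(n))
    c=imaging.camera_info(n);print(np.round(c["intrinsics"],1).tolist(),np.round(c["extrinsics"],3).tolist())
s=ctrl.sense();print({k:np.round(v,3).tolist() for k,v in s.items()})
E
```

```text
[[411.4, 0.0, 277.6], [0.0, 411.4, 206.8], [0.0, 0.0, 1.0]] [[-0.004, -1.0, -0.009, 101.279], [-0.996, 0.005, -0.084, 531.317], [0.084, 0.008, -0.996, 904.211], [0.0, 0.0, 0.0, 1.0]]
[[445.9, 0.0, 272.2], [0.0, 445.9, 207.0], [0.0, 0.0, 1.0]] [[0.987, -0.161, -0.005, -498.382], [-0.103, -0.604, -0.79, 174.074], [0.124, 0.78, -0.613, 1117.951], [0.0, 0.0, 0.0, 1.0]]
{'clock': 0.1, 'joint_pos': [-1.204, 0.3, 1.522, 0.0, 1.321, -0.067], 'qd': [0.001, -0.001, -0.004, 0.0, -0.0, 0.001], 'tau': [0.001, -54.438, -36.237, -0.0, 0.003, 0.0], 'position': [231.115, -498.871, 241.787], 'eef_rot': [[0.907, 0.42, -0.0], [0.42, -0.907, 0.001], [0.0, -0.001, -1.0]], 'force': [-0.226, -0.257, 0.14], 'torque': [0.002, -0.036, -0.067], 'grasp_force': 0.0, 'finger_gap': 85.593}
```

View pics/top0.png

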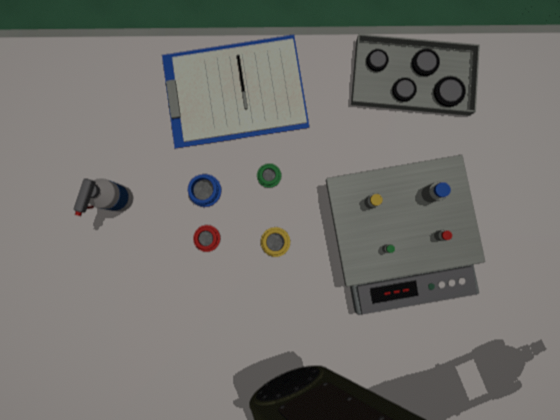

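View pics/side0.png

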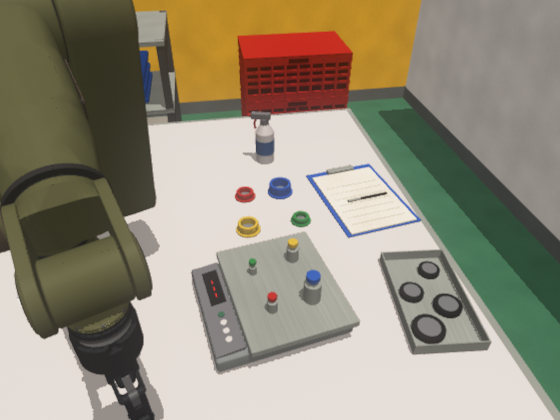

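```bash
cat > h.py <<'E'
import cv2,numpy as np
from scipy.optimize import least_squares
from rig import ctrl, imaging
# hue range, (r,z) circles for weights (local), for cases, body radius
COL={'500':((105,125)),'200':((22,34)),'100':((0,8)),'50':((55,85))}
KN={'500':(15,58,74),'200':(12,43,56),'100':(10,34,46),'50':(8.5,29,40)}
CA={'500':(39,33,35),'200':(34.5,28.5,27),'100':(31.5,25.5,22),'50':(29,23,19)}
INF={n:imaging.camera_info(n) for n in('top','side')}
def proj(n,P):
    c=INF[n];T=np.array(c['extrinsics']);q=np.atleast_2d(P)@T[:3,:3].T+T[:3,3]
    q=q@np.array(c['intrinsics']).T;return q[:,:2]/q[:,2:]
def circ(x,y,z,r):
    a=np.linspace(0,2*np.pi,40);return np.c_[x+r*np.cos(a),y+r*np.sin(a),0*a+z]
def cen(p):
    h=cv2.convexHull(np.float32(p));m=cv2.moments(h);return np.array([m['m10'],m['m01']])/m['m00'],m['m00']
def blobs(img,k):
    hsv=cv2.cvtColor(img,cv2.COLOR_BGR2HSV);lo,hi=COL[k]
    m=cv2.inRange(hsv,(lo,110,50),(hi,255,255))
    if k=='100':m|=cv2.inRange(hsv,(174,110,50),(180,255,255))
    out=[]
    for c in cv2.findContours(m,cv2.RETR_EXTERNAL,cv2.CHAIN_APPROX_NONE)[0]:
        if len(c)>8:
            out.append(cen(c[:,0]))
    return out
def model(k,kind,x,y,z0):
    if kind=='w':
        r,a,b=KN[k];return np.r_[circ(x,y,z0+a+2,r),circ(x,y,z0+b-1,r)]
    f,r,h=CA[k];return np.r_[circ(x,y,0,f),circ(x,y,h,r)]
def locate(k,kind,guess,z0=70,ims=None,cams=('top','side'),tol=15):
    ob={};xy=np.array(guess,float)
    for n in cams:
        p,A=cen(proj(n,model(k,kind,*xy,z0)))
        b=[c for c in blobs(ims[n],k) if np.linalg.norm(c[0]-p)<tol and .3*A<c[1]<2*A]
        if b: ob[n]=min(b,key=lambda c:np.linalg.norm(c[0]-p))
    f=lambda v:np.concatenate([cen(proj(n,model(k,kind,*v,z0)))[0]-ob[n][0] for n in ob])
    s=least_squares(f,xy,diff_step=1e-3)
    return s.x,s.fun,{n:(round(float(ob[n][1])),round(float(cen(proj(n,model(k,kind,*s.x,z0)))[1]))) for n in ob}
def back(n,uv,z):
    return least_squares(lambda v:proj(n,[v[0],v[1],z])[0]-uv,[500,0]).x
E
python3 - <<'E'
from h import *
ims={n:cv2.imread(f'pics/{n}0.png') for n in('top','side')}
W={'500':(442,190),'200':(376,200),'100':(446,236),'50':(389,249)}
C={'500':(204,190),'200':(275,242),'100':(207,238),'50':(269,176)}
for k in W:
    for kind,g,z in(('w',W[k],70+KN[k][1]+7),('c',C[k],CA[k][2]/2)):
        g=back('top',g,z)
        for cams in(('top',),('side',),('top','side')):
            try:x,r,A=locate(k,kind,g,ims=ims,cams=cams);print(k,kind,cams,x.round(1),r.round(1),A)
            except Exception as e:print(k,kind,cams,g.round(1),e,[ (b[0].round(),b[1]) for b in blobs(ims[cams[0]],k)])
for p in [(327,177),(463,156),(483,264),(347,285)]:print(back('top',p,70).round(1))
print(back('top',(130,195),0).round(),back('top',(92,185),170).round())
E
```

```text
500 w ('top',) [ 555.2 -227.5] [-0.  0.] {'top': (161, 221)}
500 w ('side',) [ 554.9 -224. ] [ 0. -0.] {'side': (132, 183)}
500 w ('top', 'side') [ 554.9 -226.3] [-0.6  0.2  0.2  0.8] {'top': (161, 221), 'side': (132, 183)}
500 c ('top',) [573.4 268.4] [ 0. -0.] {'top': (808, 906)}
500 c ('side',) [572.4 269.5] [0. 0.] {'side': (382, 458)}
500 c ('top', 'side') [573.  268.6] [-0.1  0.2  0.2  0.1] {'top': (808, 906), 'side': (382, 458)}
200 w ('top',) [537.4 -99.4] [0. 0.] {'top': (100, 126)}
200 w ('side',) [537.1 -97.8] [ 0. -0.] {'side': (66, 90)}
200 w ('top', 'side') [537.2 -99. ] [-0.2  0.1  0.1  0.3] {'top': (100, 125), 'side': (66, 90)}
200 c ('top',) [454.  105.1] [0. 0.] {'top': (646, 711)}
200 c ('side',) [452.5 106.9] [ 0. -0.] {'side': (360, 427)}
200 c ('top', 'side') [453.4 105.6] [-0.2  0.3  0.4  0.3] {'top': (646, 711), 'side': (360, 428)}
100 w ('top',) [ 465.6 -242.9] [-0.  0.] {'top': (64, 95)}
100 w ('side',) [ 465.5 -241. ] [0. 0.] {'side': (60, 85)}
100 w ('top', 'side') [ 465.5 -242.2] [-0.3  0.1  0.1  0.4] {'top': (64, 95), 'side': (60, 85)}
100 c ('top',) [46
[... 365 characters left out ...]
05., 223.]), 21.0), (array([305., 217.]), 17.5), (array([296., 216.]), 24.5)]
50 w ('top', 'side') [ 439.2 -129.7] [-0.  0.] {'top': (30, 64)}
50 c ('top',) [607.6 119. ] [ 0. -0.] {'top': (386, 482)}
50 c ('side',) [604.1 118.3] need at least one array to concatenate [(array([252., 261.]), 15.0), (array([305., 223.]), 21.0), (array([305., 217.]), 17.5), (array([296., 216.]), 24.5)]
50 c ('top', 'side') [607.6 119. ] [ 0. -0.] {'top': (386, 482)}
[591.6  -8.1]
[ 635.6 -301. ]
[ 404.9 -333.3]
[362.3 -46.8]
[563. 441.] [563. 452.]h.py:15: RuntimeWarning: invalid value encountered in divide
  h=cv2.convexHull(np.float32(p));m=cv2.moments(h);return np.array([m['m10'],m['m01']])/m['m00'],m['m00']
```

```bash
python3 -m handwheel '[[[13.6,-3.7,0,0,0,0.14],[27.2,-7.4,0,0,0,0.28],[40.8,-11.1,3.2,0,0,0.434],[40.8,-11.1,3.2,0,0,0.434],[40.8,-11.1,3.2,0,0,0.434],[40.8,-11.1,3.2,0,0,0.434],[40.8,-11.1,3.2,0,0,0.434],[40.8,-11.1,3.2,0,0,0.434],[40.8,-11.1,3.2,0,0,0.434],[40.8,-11.1,3.2,0,0,0.434],[40.8,-11.1,3.2,0,0,0.434],[40.8,-11.1,3.2,0,0,0.434]]]' 0.6 40
python3 -c "
from rig import ctrl;import numpy as np
s=ctrl.sense();print(s['position'],np.round(s['eef_rot'],3),s['finger_gap'],s['qd'])"
```

```text
clock: 1.3
position: [554.1, -227.5, 210.3]
eef_rot: [[1.0, -0.001, -0.0], [-0.001, -1.0, -0.0], [-0.0, 0.0, -1.0]]
force: [-0.1, -0.5, -0.0]
finger_gap: 51.0
grasp_force: 0.0
[ 554.10763465 -227.53513499  210.27309938] [[ 1.    -0.001 -0.   ]
 [-0.001 -1.    -0.   ]
 [-0.     0.    -1.   ]] 51.02721879416538 [-0.01044435 -0.00626411  0.000603    0.00098329  0.00033215  0.00249353]
```

```bash
python3 -m handwheel '[[[0.1,-0.1,2,0,0,0],[0.1,-0.1,4,0,0,0],[0.1,-0.1,6,0,0,0],[0.1,-0.1,7.2,0,0,0],[0.1,-0.1,7.6,0,0,0],[0.1,-0.1,7.6,0,0,0],[0.1,-0.1,7.6,0,0,0]]]'
python3 -m handwheel '[[[0,0,0,0,0,0],[0,0,0,0,0,0],[0,0,0,0,0,0],[0,0,0,0,0,0],[0,0,0,0,0,0],[0,0,0,0,0,0]]]' 0.2 40
python3 - <<'E'
from h import *
im=imaging.grab_frame('side');cv2.imwrite('pics/s1.png',cv2.resize(im[220:340,220:380],None,fx=5,fy=5,interpolation=cv2.INTER_CUBIC))
print(proj('side',[[555,-226.6,z] for z in(70,120,144)]))
E
```

```text
clock: 2.0
position: [556.0, -226.2, 135.3]
eef_rot: [[1.0, -0.0, 0.001], [-0.0, -1.0, -0.001], [0.001, 0.001, -1.0]]
force: [0.2, 0.4, -0.0]
finger_gap: 51.1
grasp_force: 0.0
clock: 2.6
position: [556.1, -225.9, 135.3]
eef_rot: [[1.0, -0.0, 0.001], [-0.0, -1.0, -0.0], [0.001, 0.0, -1.0]]
force: [-2.0, 1.9, 6.7]
finger_gap: 28.2
grasp_force: 39.6
[[311.63360711 298.47868476]
 [312.79697602 282.66710188]
 [313.38287414 274.70404162]]
```

View pics/s1.png

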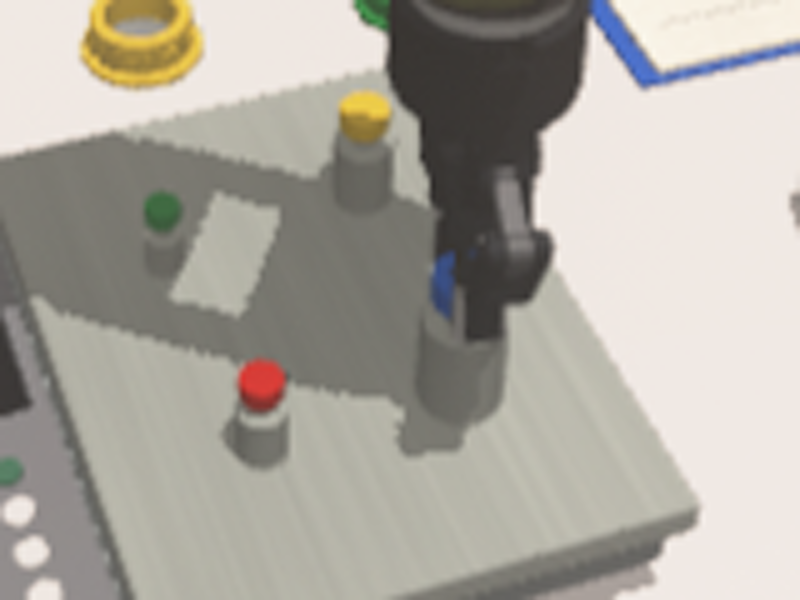

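```bash
python3 -m handwheel '[[[0,0,-0.5,0,0,0],[0,0,-1.5,0,0,0],[0,0,-3,0,0,0],[0,0,-4.5,0,0,0],[0,0,-6,0,0,0],[0,0,-7.5,0,0,0],[0,0,-8.5,0,0,0],[0,0,-9,0,0,0],[0,0,-9,0,0,0],[0,0,-9,0,0,0]]]' - 50
```

```text
clock: 3.65
position: [555.5, -225.8, 223.7]
eef_rot: [[1.0, -0.0, -0.001], [-0.0, -1.0, 0.0], [-0.001, -0.0, -1.0]]
force: [-0.4, 0.1, -6.1]
finger_gap: 27.8
grasp_force: 49.7
```

```bash
python3 -m handwheel '[[[0,-1,0,0,0,0],[0,-3,0,0,0,0],[0.5,-6.5,0,0,0,0],[0.5,-10.5,0,0,0,0],[1,-15,0,0,0,0],[1,-19.5,0,0,0,0],[1.5,-24,0,0,0,0],[1.5,-28.5,0,0,0,0],[1.8,-33,0,0,0,0],[1.8,-37.5,0,0,0,0],[1.8,-41.5,0,0,0,0],[1.8,-44.4,0,0,0,0]]]'
python3 -m handwheel '[[[0,-2.5,0,0,0,0],[0,-4,0,0,0,0],[0,-4.8,0,0,0,0],[0,-5,0,0,0,0],[0,-5,0,0,0,0],[0,-5,0,0,0,0],[0,-5,0,0,0,0],[0,-5,0,0,0,0],[0,-5,0,0,0,0]]]'
python3 - <<'E'
from h import *
ims={n:imaging.grab_frame(n) for n in('top','side')}
for n in ims:cv2.imwrite(f'pics/{n}2.png',ims[n])
cv2.imwrite('pics/s2.png',cv2.resize(ims['side'][90:240,200:360],None,fx=4,fy=4))
for k in CA:
    try:print(k,locate(k,'c',{'500':(573,268.6),'200':(453,105),'100':(462,263),'50':(607,119)}[k],ims=ims))
    except Exception as e:print(k,e)
E
```

```text
clock: 4.85
position: [572.8, 221.3, 223.7]
eef_rot: [[1.0, 0.002, -0.001], [0.002, -1.0, 0.0], [-0.001, -0.0, -1.0]]
force: [0.7, -0.5, -5.3]
finger_gap: 27.5
grasp_force: 50.0
clock: 5.75
position: [573.9, 267.9, 224.4]
eef_rot: [[1.0, -0.001, 0.0], [-0.001, -1.0, -0.0], [0.0, 0.0, -1.0]]
force: [-0.2, 0.4, -4.4]
finger_gap: 27.7
grasp_force: 50.0
500 (array([573.88688471, 253.36847538]), array([-1.44141654,  0.79556496,  1.37965663,  2.93029513]), {'top': (332, 901), 'side': (383, 467)})
200 (array([453.34971985, 105.49216733]), array([-0.17562259,  0.2115107 ,  0.29115212,  0.28220629]), {'top': (637, 711), 'side': (358, 428)})
100 (array([461.75511302, 264.68558784]), array([-2.1339398e-06,  1.7996112e-07]), {'side': (222, 268)})
50 (array([607.61742693, 122.01078596]), array([-1.26405359, -0.01409129,  0.24250362,  2.41772949]), {'top': (385, 482), 'side': (86, 260)})h.py:15: RuntimeWarning: invalid value encountered in divide
  h=cv2.convexHull(np.float32(p));m=cv2.moments(h);return np.array([m['m10'],m['m01']])/m['m00'],m['m00']
```

View pics/s2.png

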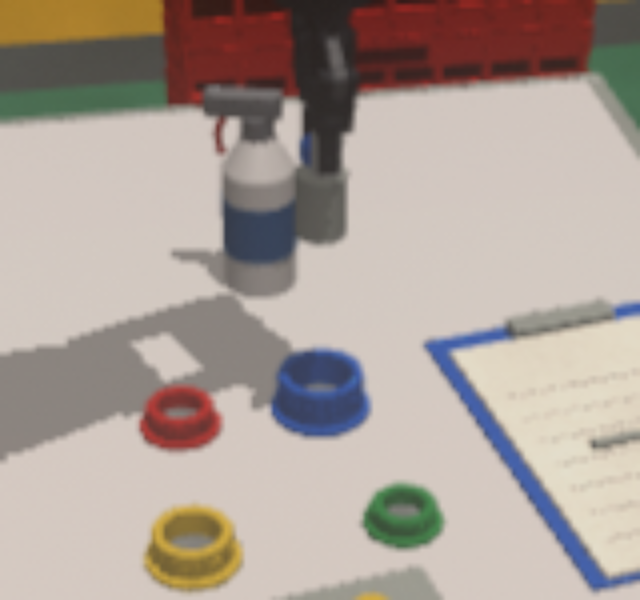

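```bash
python3 -m handwheel '[[[0,-0.1,1,0,0,0],[0,-0.1,3,0,0,0],[0,-0.1,5.5,0,0,0],[0,-0.1,8,0,0,0],[0,-0.1,10,0,0,0],[0,-0.1,11.5,0,0,0],[0,-0.1,12.6,0,0,0],[0,-0.1,13.4,0,0,0],[0,-0.1,14,0,0,0],[0,-0.1,14.5,0,0,0],[0,-0.1,14.8,0,0,0],[0,-0.1,14.9,0,0,0]]]'
python3 -m handwheel '[[[0,0,0,0,0,0],[0,0,0.1,0,0,0],[0,0,0.1,0,0,0],[0,0,0.2,0,0,0],[0,0,0.2,0,0,0],[0,0,0.3,0,0,0],[0,0,0.3,0,0,0],[0,0,0.3,0,0,0]]]'
python3 - <<'E'
from h import *
im=imaging.grab_frame('side');cv2.imwrite('pics/s3.png',cv2.resize(im[110:240,220:350],None,fx=4,fy=4))
E
```

```text
clock: 7.05
position: [573.9, 269.2, 75.3]
eef_rot: [[1.0, -0.0, 0.0], [-0.0, -1.0, 0.0], [0.0, -0.0, -1.0]]
force: [0.1, -0.7, -4.7]
finger_gap: 27.8
grasp_force: 50.0
clock: 7.85
position: [573.8, 269.2, 72.2]
eef_rot: [[1.0, -0.0, -0.0], [-0.0, -1.0, -0.0], [-0.0, 0.0, -1.0]]
force: [0.1, -0.0, -4.3]
finger_gap: 28.1
grasp_force: 50.0
```

View pics/s3.png

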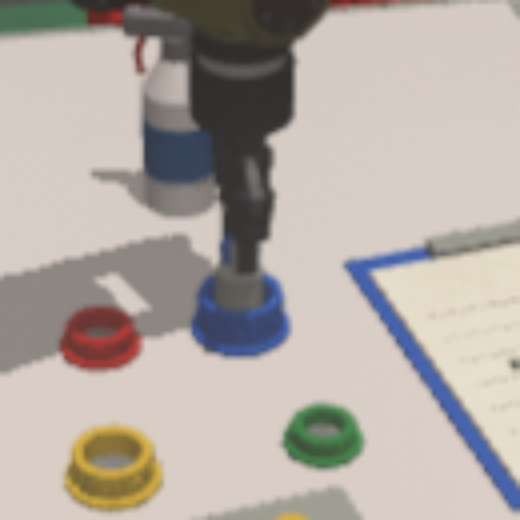

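```bash
python3 -m handwheel '[[[0,0,0.05,0,0,0],[0,0,0.1,0,0,0],[0,0,0.15,0,0,0],[0,0,0.15,0,0,0],[0,0,0.15,0,0,0]]]'
python3 -m handwheel '[[[0,0,0.05,0,0,0],[0,0,0.05,0,0,0],[0,0,0.1,0,0,0],[0,0,0.1,0,0,0]]]'
```

```text
clock: 8.4
position: [573.8, 269.2, 70.8]
eef_rot: [[1.0, -0.0, -0.0], [-0.0, -1.0, -0.0], [-0.0, 0.0, -1.0]]
force: [-0.4, -0.4, -4.9]
finger_gap: 27.8
grasp_force: 50.0
clock: 8.8
position: [574.1, 269.3, 70.4]
eef_rot: [[1.0, -0.0, 0.001], [-0.0, -1.0, 0.0], [0.001, -0.0, -1.0]]
force: [-1.8, -0.6, 2.8]
finger_gap: 27.5
grasp_force: 50.8
```

```bash
python3 -m handwheel '[[[0,0,0,0,0,0],[0,0,0,0,0,0],[0,0,0,0,0,0],[0,0,0,0,0,0],[0,0,0,0,0,0]]]' 0.55
python3 -m handwheel '[[[0,0,-1,0,0,0],[0,0,-3,0,0,0],[0,0,-6,0,0,0],[0,0,-10,0,0,0],[0,0,-14,0,0,0],[0,0,-14,0,0,0],[-0.5,10,-14,0,0,0],[-1,15,-14,0,0,0],[-1.5,20,-14,0,0,0],[-2,25,-14,0,0,0],[-3,30,-14,0,0,0],[-3.7,36.8,-14,0,0,0]]]'
python3 -m handwheel '[[[0,0,0,0,0,0],[0,0,0,0,0,0],[0,0,0,0,0,0],[0,0,0,0,0,0]]]'
python3 - <<'E'
from h import *
ims={n:imaging.grab_frame(n) for n in('top','side')}
cv2.imwrite('pics/t4.png',ims['top'])
cv2.imwrite('pics/s4.png',np.hstack([cv2.resize(ims['side'][150:250,220:345],None,fx=3.2,fy=4),cv2.resize(ims['top'][140:280,150:300],(400,400))]))
for k in CA:
    try:print(k,locate(k,'c',{'500':(573,268.6),'200':(453,105),'100':(462,263),'50':(607,119)}[k],ims=ims))
    except Exception as e:print(k,e)
print('w500',locate('500','w',(573,268),5,ims=ims))
E
```

```text
clock: 9.3
position: [573.8, 269.2, 69.8]
eef_rot: [[1.0, -0.0, 0.0], [-0.0, -1.0, 0.0], [0.0, -0.0, -1.0]]
force: [0.6, -0.5, -0.5]
finger_gap: 46.8
grasp_force: 0.0
clock: 10.5
position: [544.5, -31.2, 210.3]
eef_rot: [[1.0, -0.0, 0.001], [-0.0, -1.0, -0.0], [0.001, 0.0, -1.0]]
force: [1.3, -0.1, 0.5]
finger_gap: 47.0
grasp_force: 0.0
clock: 10.9
position: [545.4, -28.2, 209.8]
eef_rot: [[1.0, 0.001, 0.0], [0.001, -1.0, 0.0], [0.0, -0.0, -1.0]]
force: [-0.2, -0.8, -0.6]
finger_gap: 47.2
grasp_force: 0.0
500 (array([569.37593425, 267.42389801]), array([ 0.42700382,  1.71013646,  2.16511086, -1.6617352 ]), {'top': (807, 906), 'side': (236, 459)})
200 (array([450.31436352, 103.27720674]), array([ 0.85212075,  1.58301369,  1.74440745, -1.92369816]), {'top': (651, 712), 'side': (208, 430)})
100 (array([462.41651745, 263.12401168]), array([-0.11056916,  0.20062596,  0.29317514,  0.19874167]), {'top': (526, 589), 'side': (220, 269)})
50 (array([607.09496437, 119.50569748]), array([-0.1890641 ,  0.21660495,  0.30033369,  0.27383717]), {'top': (386, 482), 'side': (178, 261)})
w500 (array([570.87392343, 271.93341487]), array([1.78760740e-06, 9.71235181e-09]), {'side': (39, 77)})h.py:15: RuntimeWarning: invalid value encountered in divide
  h=cv2.convexHull(np.float32(p));m=cv2.moments(h);return np.array([m['m10'],m['m01']])/m['m00'],m['m00']
```

View pics/s4.png

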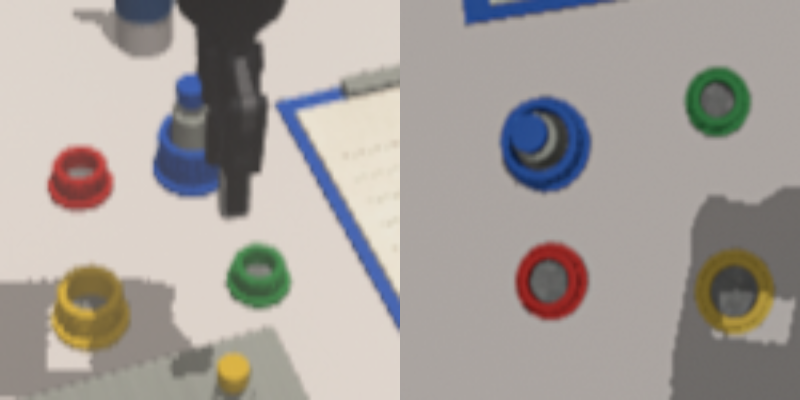

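```bash
python3 -m handwheel '[[[-0.8,4,0,0,0,0],[-0.8,7.1,0,0,0,0],[-0.8,7.1,0,0,0,0],[-0.8,7.1,0,0,0,0],[-0.8,7.1,2,0,0,0],[-0.8,7.1,4,0,0,0],[-0.8,7.1,6,0,0,0],[-0.8,7.1,8,0,0,0],[-0.8,7.1,8.7,0,0,0],[-0.8,7.1,8.9,0,0,0],[-0.8,7.1,8.9,0,0,0],[-0.8,7.1,8.9,0,0,0]]]' 0.5
python3 -m handwheel '[[[0,0,0,0,0,0],[0,0,0,0,0,0],[0,0,0,0,0,0],[0,0,0,0,0,0],[0,0,0,0,0,0],[0,0,0,0,0,0]]]' 0.15 30
```

```text
clock: 12.2
position: [537.7, -100.2, 121.8]
eef_rot: [[1.0, 0.0, 0.001], [0.0, -1.0, -0.0], [0.001, 0.0, -1.0]]
force: [0.6, -1.0, 0.3]
finger_gap: 42.9
grasp_force: 0.0
clock: 12.8
position: [537.6, -100.3, 121.5]
eef_rot: [[1.0, -0.0, 0.001], [-0.0, -1.0, -0.0], [0.001, 0.0, -1.0]]
force: [-0.7, 1.2, 6.1]
finger_gap: 22.5
grasp_force: 29.4
```

```bash
python3 -m handwheel '[[[0,0,-0.5,0,0,0],[0,0,-1.5,0,0,0],[0,0,-3,0,0,0],[0,0,-5,0,0,0],[0,0,-7,0,0,0],[-0.5,-2,-7.5,0,0,0],[-1.5,-5,-7.5,0,0,0],[-3,-9,-7.5,0,0,0],[-5,-13,-7.5,0,0,0],[-7,-17,-7.5,0,0,0],[-8,-19.6,-7.5,0,0,0],[-8.4,-20.6,-7.5,0,0,0]]]'
python3 -m handwheel '[[[0,0,0,0,0,0],[0,0,0,0,0,0],[0,0,0,0,0,0]]]'
```

```text
clock: 14.0
position: [452.3, 107.5, 196.5]
eef_rot: [[1.0, 0.002, 0.001], [0.002, -1.0, 0.0], [0.001, -0.0, -1.0]]
force: [0.7, -0.7, -1.6]
finger_gap: 22.5
grasp_force: 29.7
clock: 14.3
position: [453.7, 104.7, 195.8]
eef_rot: [[1.0, -0.001, -0.0], [-0.001, -1.0, -0.0], [-0.0, 0.0, -1.0]]
force: [-0.2, 0.2, -1.5]
finger_gap: 22.5
grasp_force: 29.7
```

```bash
python3 -m handwheel '[[[0,-0.1,1,0,0,0],[0,-0.1,3,0,0,0],[0,-0.1,5.5,0,0,0],[0,-0.1,8,0,0,0],[0,-0.1,10,0,0,0],[0,-0.1,11.3,0,0,0],[0,-0.1,12.2,0,0,0],[0,-0.1,12.9,0,0,0],[0,-0.1,13.3,0,0,0],[0,-0.1,13.6,0,0,0],[0,-0.1,13.6,0,0,0],[0,-0.1,13.6,0,0,0]]]'
python3 -m handwheel '[[[0,0,0.05,0,0,0],[0,0,0.1,0,0,0],[0,0,0.15,0,0,0],[0,0,0.2,0,0,0],[0,0,0.25,0,0,0],[0,0,0.25,0,0,0],[0,0,0.25,0,0,0]]]'
```

```text
clock: 15.5
position: [453.5, 106.7, 60.1]
eef_rot: [[1.0, -0.0, 0.001], [-0.0, -1.0, 0.0], [0.001, -0.0, -1.0]]
force: [-0.3, -0.9, -1.3]
finger_gap: 22.1
grasp_force: 29.7
clock: 16.2
position: [453.2, 106.7, 57.3]
eef_rot: [[1.0, -0.0, -0.0], [-0.0, -1.0, -0.0], [-0.0, 0.0, -1.0]]
force: [0.5, 1.1, -1.8]
finger_gap: 22.0
grasp_force: 29.7
```

```bash
python3 -m handwheel '[[[0,0,0.05,0,0,0],[0,0,0.05,0,0,0],[0,0,0.1,0,0,0],[0,0,0.1,0,0,0],[0,0,0.1,0,0,0]]]'
python3 - <<'E'
from h import *
im=imaging.grab_frame('side');cv2.imwrite('pics/s5.png',cv2.resize(im[170:260,200:320],None,fx=5,fy=5))
E
```

```text
clock: 16.7
position: [453.5, 106.8, 56.6]
eef_rot: [[1.0, -0.0, 0.001], [-0.0, -1.0, 0.0], [0.001, -0.0, -1.0]]
force: [-0.4, 0.9, 4.0]
finger_gap: 22.5
grasp_force: 30.2
```

View pics/s5.png

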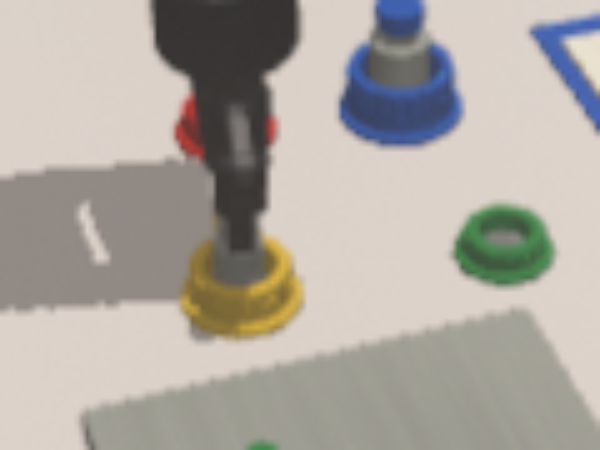

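```bash
python3 -m handwheel '[[[0,0,0,0,0,0],[0,0,0,0,0,0],[0,0,0,0,0,0],[0,0,0,0,0,0],[0,0,0,0,0,0]]]' 0.45
python3 -m handwheel '[[[0,0,-1,0,0,0],[0,0,-3,0,0,0],[0,0,-6,0,0,0],[0,0,-10,0,0,0],[0,0,-14,0,0,0],[0,4,-14,0,0,0],[0,8,-14,0,0,0],[0,12,-14,0,0,0],[0.5,16,-14,0,0,0],[0.5,20,-14,0,0,0],[1,24,-14,0,0,0],[1.2,28,-14,0,0,0]]]'
python3 -m handwheel '[[[0,4,0,0,0,0],[0,6.9,0,0,0,0],[0,6.9,0,0,0,0],[0,6.9,0,0,0,0],[0,6.9,0,0,0,0]]]'
```

```text
clock: 17.25
position: [453.2, 106.7, 56.2]
eef_rot: [[1.0, -0.0, -0.0], [-0.0, -1.0, -0.0], [-0.0, 0.0, -1.0]]
force: [0.7, 0.2, -0.7]
finger_gap: 38.5
grasp_force: 0.0
clock: 18.45
position: [465.1, -175.0, 197.2]
eef_rot: [[1.0, -0.0, 0.001], [-0.0, -1.0, -0.0], [0.001, 0.0, -1.0]]
force: [0.3, 0.5, 0.6]
finger_gap: 38.3
grasp_force: 0.0
clock: 18.95
position: [465.2, -241.5, 196.6]
eef_rot: [[1.0, 0.0, 0.0], [0.0, -1.0, 0.0], [0.0, -0.0, -1.0]]
force: [-0.0, -0.1, -0.3]
finger_gap: 38.4
grasp_force: 0.0
```

```bash
python3 -m handwheel '[[[0,0.1,2,0,0,0],[0,0.1,4,0,0,0],[0,0.1,6,0,0,0],[0,0.1,7.5,0,0,0],[0,0.1,8.2,0,0,0],[0,0.1,8.4,0,0,0],[0,0.1,8.4,0,0,0],[0,0.1,8.4,0,0,0]]]'
python3 -m handwheel '[[[0,0,0,0,0,0],[0,0,0,0,0,0],[0,0,0,0,0,0],[0,0,0,0,0,0],[0,0,0,0,0,0],[0,0,0,0,0,0]]]' 0.12 25
python3 -m handwheel '[[[0,0,-0.5,0,0,0],[0,0,-1.5,0,0,0],[0,0,-3,0,0,0],[0,0,-5,0,0,0],[0,0,-7,0,0,0],[0,0,-8,0,0,0],[0,0,-8,0,0,0]]]'
```

```text
clock: 19.75
position: [465.5, -243.3, 113.1]
eef_rot: [[1.0, 0.0, 0.001], [0.0, -1.0, -0.001], [0.001, 0.001, -1.0]]
force: [0.0, 0.1, 0.3]
finger_gap: 38.7
grasp_force: 0.0
clock: 20.35
position: [465.5, -243.4, 112.9]
eef_rot: [[1.0, -0.0, 0.001], [-0.0, -1.0, -0.0], [0.001, 0.0, -1.0]]
force: [-0.1, 1.1, 5.5]
finger_gap: 18.1
grasp_force: 24.5
clock: 21.05
position: [465.5, -243.6, 193.7]
eef_rot: [[1.0, -0.0, 0.002], [-0.0, -1.0, -0.001], [0.002, 0.001, -1.0]]
force: [-0.7, -0.1, -1.1]
finger_gap: 18.3
grasp_force: 24.6
```

```bash
python3 -m handwheel '[[[0,-1,0,0,0,0],[0,-3,0,0,0,0],[0,-6.5,0,0,0,0],[0,-10.5,0,0,0,0],[0,-15,0,0,0,0],[0,-19.5,0,0,0,0],[0,-24,0,0,0,0],[0,-28.5,0,0,0,0],[-0.3,-33,0,0,0,0],[-0.3,-37.5,0,0,0,0],[-0.3,-42,0,0,0,0],[-0.3,-45.6,0,0,0,0]]]'
python3 -m handwheel '[[[0,-2.5,0,0,0,0],[0,-4,0,0,0,0],[0,-4.8,0,0,0,0],[0,-5,0,0,0,0],[0,-5,0,0,0,0],[0,-5,0,0,0,0],[0,-5,0,0,0,0]]]'
```

```text
clock: 22.25
position: [461.0, 215.3, 191.2]
eef_rot: [[1.0, 0.001, -0.002], [0.001, -1.0, -0.0], [-0.002, 0.0, -1.0]]
force: [0.7, -0.3, -0.8]
finger_gap: 18.0
grasp_force: 24.6
clock: 22.95
position: [462.4, 262.0, 192.4]
eef_rot: [[1.0, -0.001, 0.0], [-0.001, -1.0, -0.0], [0.0, 0.0, -1.0]]
force: [0.7, -0.4, -1.1]
finger_gap: 18.4
grasp_force: 24.6
```

```bash
python3 -m handwheel '[[[0,-0.1,1,0,0,0],[0,-0.1,3,0,0,0],[0,-0.1,5.5,0,0,0],[0,-0.1,8,0,0,0],[0,-0.1,10.2,0,0,0],[0,-0.1,11.8,0,0,0],[0,-0.1,12.8,0,0,0],[0,-0.1,13.5,0,0,0],[0,-0.1,13.9,0,0,0],[0,-0.1,14.1,0,0,0],[0,-0.1,14.1,0,0,0],[0,-0.1,14.1,0,0,0]]]'
python3 -m handwheel '[[[0,0,0.05,0,0,0],[0,0,0.1,0,0,0],[0,0,0.15,0,0,0],[0,0,0.2,0,0,0],[0,0,0.25,0,0,0],[0,0,0.25,0,0,0],[0,0,0.25,0,0,0]]]'
python3 - <<'E'
from h import *
im=imaging.grab_frame('side');cv2.imwrite('pics/s6.png',cv2.resize(im[150:240,190:310],None,fx=5,fy=5))
E
```

```text
clock: 24.15
position: [462.5, 263.8, 51.8]
eef_rot: [[1.0, -0.0, 0.001], [-0.0, -1.0, 0.0], [0.001, -0.0, -1.0]]
force: [-0.1, 0.2, -1.0]
finger_gap: 18.2
grasp_force: 24.6
clock: 24.85
position: [462.3, 263.7, 48.8]
eef_rot: [[1.0, -0.0, -0.0], [-0.0, -1.0, 0.0], [-0.0, -0.0, -1.0]]
force: [0.5, 0.8, -1.1]
finger_gap: 18.6
grasp_force: 24.6
```

View pics/s6.png

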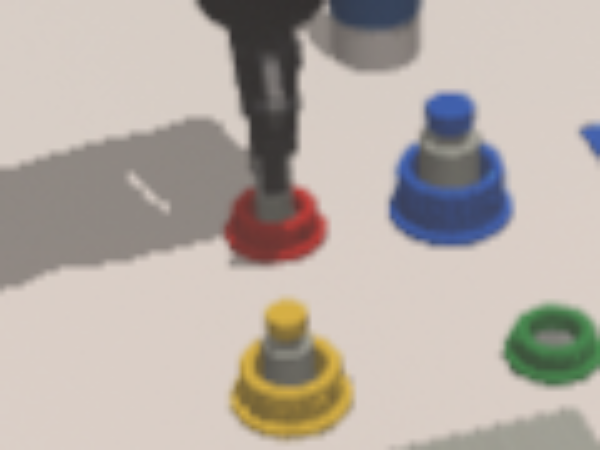

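The 100 g weight is centred in the red case (≈275,215 in the crop). The 200 g weight stands upright in yellow and the 500 g in blue.

```bash
python3 -m handwheel '[[[0,0,0.05,0,0,0],[0,0,0.05,0,0,0],[0,0,0.1,0,0,0],[0,0,0.1,0,0,0],[0,0,0.1,0,0,0]]]'
```

```text
clock: 25.4
position: [462.4, 263.8, 48.0]
eef_rot: [[1.0, -0.0, 0.0], [-0.0, -1.0, 0.0], [0.0, -0.0, -1.0]]
force: [0.1, 0.4, 1.5]
finger_gap: 17.9
grasp_force: 24.8
```

```bash
python3 -m handwheel '[[[0,0,0.03,0,0,0],[0,0,0.03,0,0,0],[0,0,0.03,0,0,0],[0,0,0.03,0,0,0],[0,0,0.03,0,0,0]]]' 0.42
python3 -m handwheel '[[[0,0,-1,0,0,0],[0,0,-3,0,0,0],[0,0,-6,0,0,0],[0,0,-10,0,0,0],[0,0,-14,0,0,0],[0,4,-14,0,0,0],[0,8,-14,0,0,0],[0,12,-14,0,0,0],[-0.5,16,-14,0,0,0],[-1,20,-14,0,0,0],[-2,24,-14,0,0,0],[-2.3,28,-14,0,0,0]]]'
python3 -m handwheel '[[[0,4,0,0,0,0],[0,8,0,0,0,0],[0,11.3,0,0,0,0],[0,11.3,0,0,0,0],[0,11.3,0,0,0,0],[0,11.3,0,0,0,0]]]'
```

```text
clock: 25.9
position: [462.3, 263.7, 47.4]
eef_rot: [[1.0, -0.0, -0.0], [-0.0, -1.0, -0.0], [-0.0, 0.0, -1.0]]
force: [-0.1, -0.9, -0.0]
finger_gap: 35.6
grasp_force: 0.0
clock: 27.1
position: [438.4, -17.7, 188.3]
eef_rot: [[1.0, -0.0, 0.001], [-0.0, -1.0, -0.0], [0.001, 0.0, -1.0]]
force: [1.2, -1.0, 0.2]
finger_gap: 36.1
grasp_force: 0.0
clock: 27.7
position: [439.2, -128.6, 187.8]
eef_rot: [[1.0, 0.0, 0.0], [0.0, -1.0, 0.0], [0.0, -0.0, -1.0]]
force: [0.2, 0.0, -0.1]
finger_gap: 35.9
grasp_force: 0.0
```

```bash
python3 -m handwheel '[[[0,0,2,0,0,0],[0,0,4,0,0,0],[0,0,6,0,0,0],[0,0,7.3,0,0,0],[0,0,7.9,0,0,0],[0,0,8.1,0,0,0],[0,0,8.1,0,0,0],[0,0,8.1,0,0,0]]]'
python3 -m handwheel '[[[0,0,0,0,0,0],[0,0,0,0,0,0],[0,0,0,0,0,0],[0,0,0,0,0,0],[0,0,0,0,0,0],[0,0,0,0,0,0]]]' 0.1 25
python3 -m handwheel '[[[0,0,-0.5,0,0,0],[0,0,-1.5,0,0,0],[0,0,-3,0,0,0],[0,0,-5,0,0,0],[0,0,-7,0,0,0],[0,0,-8,0,0,0],[0,0,-8,0,0,0]]]'
```

```text
clock: 28.5
position: [439.5, -129.3, 107.2]
eef_rot: [[1.0, 0.0, 0.001], [0.0, -1.0, -0.0], [0.001, 0.0, -1.0]]
force: [-0.4, -0.5, -0.8]
finger_gap: 35.9
grasp_force: 0.0
clock: 29.1
position: [439.5, -129.4, 107.0]
eef_rot: [[1.0, -0.0, 0.001], [-0.0, -1.0, -0.0], [0.001, 0.0, -1.0]]
force: [0.3, 0.9, 5.9]
finger_gap: 15.0
grasp_force: 24.5
clock: 29.8
position: [439.6, -129.5, 187.8]
eef_rot: [[1.0, -0.0, 0.002], [-0.0, -1.0, -0.001], [0.002, 0.001, -1.0]]
force: [-0.5, 0.1, -0.3]
finger_gap: 15.3
grasp_force: 24.5
```

```bash
python3 -m handwheel '[[[0.5,-0.8,0,0,0,0],[1.5,-2.2,0,0,0,0],[3,-4.5,0,0,0,0],[5,-7.5,0,0,0,0],[7,-10.5,0,0,0,0],[9,-13.5,0,0,0,0],[11,-16.5,0,0,0,0],[13,-19.5,0,0,0,0],[15,-22,0,0,0,0],[16.3,-24,0,0,0,0],[16.8,-24.9,0,0,0,0],[16.8,-24.9,0,0,0,0]]]'
python3 -m handwheel '[[[0,0,0,0,0,0],[0,0,0,0,0,0],[0,0,0,0,0,0]]]'
```

```text
clock: 31.0
position: [607.0, 120.7, 185.1]
eef_rot: [[1.0, 0.001, -0.002], [0.001, -1.0, -0.0], [-0.002, 0.0, -1.0]]
force: [-0.4, -0.3, -1.0]
finger_gap: 14.8
grasp_force: 24.5
clock: 31.3
position: [607.1, 118.8, 186.7]
eef_rot: [[1.0, -0.001, 0.0], [-0.001, -1.0, -0.0], [0.0, 0.0, -1.0]]
force: [0.0, -0.8, -0.4]
finger_gap: 15.4
grasp_force: 24.5
```

Descend 14.47 cm in total, stopping at 14.1 first.

```bash
python3 -m handwheel '[[[0,0,1,0,0,0],[0,0,3,0,0,0],[0,0,5.5,0,0,0],[0,0,8,0,0,0],[0,0,10.2,0,0,0],[0,0,11.8,0,0,0],[0,0,12.8,0,0,0],[0,0,13.5,0,0,0],[0,0,13.9,0,0,0],[0,0,14.1,0,0,0],[0,0,14.1,0,0,0],[0,0,14.1,0,0,0]]]'
python3 -m handwheel '[[[0,0,0.05,0,0,0],[0,0,0.1,0,0,0],[0,0,0.15,0,0,0],[0,0,0.2,0,0,0],[0,0,0.25,0,0,0],[0,0,0.25,0,0,0],[0,0,0.25,0,0,0]]]'
python3 - <<'E'
from h import *
im=imaging.grab_frame('side');cv2.imwrite('pics/s7.png',cv2.resize(im[170:250,250:350],None,fx=6,fy=6))
E
```

```text
clock: 32.5
position: [607.5, 119.7, 46.1]
eef_rot: [[1.0, -0.0, 0.001], [-0.0, -1.0, 0.0], [0.001, -0.0, -1.0]]
force: [-0.4, -0.8, -1.5]
finger_gap: 15.4
grasp_force: 24.5
clock: 33.2
position: [607.3, 119.7, 43.0]
eef_rot: [[1.0, -0.0, -0.0], [-0.0, -1.0, 0.0], [-0.0, -0.0, -1.0]]
force: [0.1, 0.3, -0.6]
finger_gap: 15.4
grasp_force: 24.5
```

View pics/s7.png

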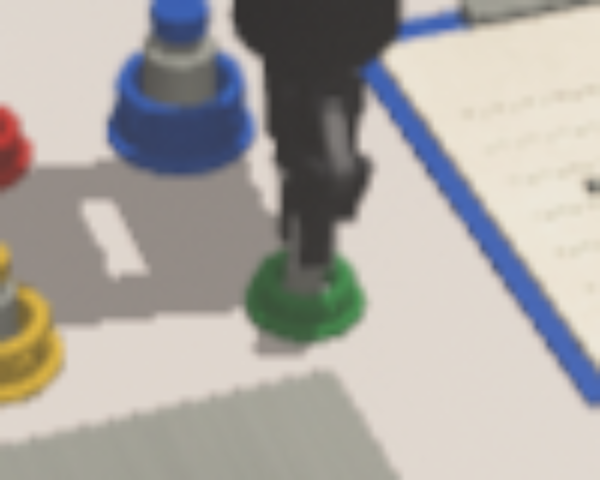

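```bash
python3 -m handwheel '[[[0,0,0.05,0,0,0],[0,0,0.05,0,0,0],[0,0,0.1,0,0,0],[0,0,0.1,0,0,0],[0,0,0.1,0,0,0]]]'
```

```text
clock: 33.75
position: [607.4, 119.7, 42.1]
eef_rot: [[1.0, -0.0, 0.0], [-0.0, -1.0, 0.0], [0.0, -0.0, -1.0]]
force: [-0.7, 0.0, 0.8]
finger_gap: 15.4
grasp_force: 24.6
```

```bash
python3 -m handwheel '[[[0,0,0.05,0,0,0],[0,0,0.05,0,0,0],[0,0,0.05,0,0,0]]]'
python3 -m handwheel '[[[0,0,0,0,0,0],[0,0,0,0,0,0],[0,0,0,0,0,0],[0,0,0,0,0,0],[0,0,0,0,0,0]]]' 0.42
python3 -m handwheel '[[[0,0,-1,0,0,0],[0,0,-3,0,0,0],[0,0,-6,0,0,0],[0,0,-10,0,0,0],[0,0,-14,0,0,0],[0,4,-16,0,0,0],[0,8,-16,0,0,0],[0,12,-16,0,0,0],[0,16,-16,0,0,0],[0,20,-16,0,0,0],[0,24,-16,0,0,0],[0,28,-16,0,0,0]]]'
python3 -m handwheel '[[[0,4,0,0,0,0],[0,8,0,0,0,0],[0,12,0,0,0,0],[0,16,0,0,0,0],[0,16,0,0,0,0],[0,16,0,0,0,0]]]'
python3 - <<'E'
from h import *
ims={n:imaging.grab_frame(n) for n in('top','side')}
cv2.imwrite('pics/end.png',np.hstack([cv2.resize(ims['side'][100:250,220:345],(400,480)),cv2.resize(ims['top'][140:280,70:310],(400,240)).repeat(2,0)]))
for k in CA:
    try:print(k,locate(k,'c',{'500':(573,268.6),'200':(453,105),'100':(462,263),'50':(607,119)}[k],ims=ims,cams=('top',)))
    except Exception as e:print(k,e)
E
```

```text
clock: 34.05
position: [607.6, 119.7, 42.1]
eef_rot: [[1.0, -0.0, 0.001], [-0.0, -1.0, 0.0], [0.001, -0.0, -1.0]]
force: [-0.5, -1.3, 5.0]
finger_gap: 15.3
grasp_force: 24.9
clock: 34.55
position: [607.2, 119.6, 41.4]
eef_rot: [[1.0, -0.0, -0.0], [-0.0, -1.0, -0.0], [-0.0, 0.0, -1.0]]
force: [-0.2, -0.0, -0.5]
finger_gap: 35.9
grasp_force: 0.0
clock: 35.75
position: [606.9, -162.0, 202.5]
eef_rot: [[1.0, -0.0, 0.001], [-0.0, -1.0, -0.0], [0.001, 0.0, -1.0]]
force: [0.4, 0.0, 0.1]
finger_gap: 35.7
grasp_force: 0.0
clock: 36.35
position: [606.9, -320.9, 201.7]
eef_rot: [[1.0, -0.002, 0.0], [-0.002, -1.0, 0.0], [0.0, -0.0, -1.0]]
force: [0.3, 1.1, -0.1]
finger_gap: 35.8
grasp_force: 0.0
500 (array([573.34921786, 268.39990526]), array([-1.63413489e-07, -7.41175370e-08]), {'top': (808, 906)})
200 (array([453.98357907, 105.14751481]), array([-1.71766430e-07, -5.69938237e-07]), {'top': (645, 711)})
100 (array([462.83786724, 262.85352437]), array([-6.91494137e-07, -7.32663693e-07]), {'top': (526, 589)})
50 (array([607.57117839, 119.08153567]), array([7.94356652e-08, 3.22230932e-07]), {'top': (386, 482)})h.py:15: RuntimeWarning: invalid value encountered in divide
  h=cv2.convexHull(np.float32(p));m=cv2.moments(h);return np.array([m['m10'],m['m01']])/m['m00'],m['m00']
```

View pics/end.png

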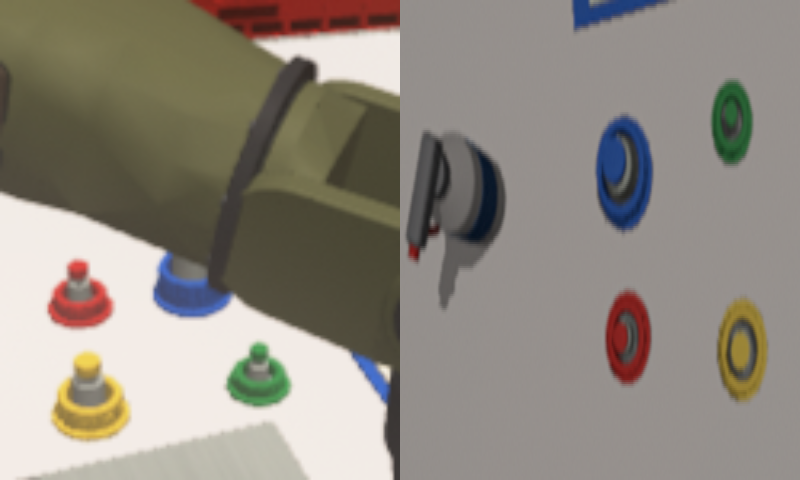

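All four weights stand upright in their matching cases. The cases are unmoved to within 0.1 mm, and the spray bottle is untouched.

```bash
python3 -c "
from rig import ctrl
print(ctrl.close_job())"
```

```text
the job is handed in; nothing more can be done
None
```

All four weights are standing upright on the floors of their matching cases, the cases measured where they started and the bottle looked undisturbed in the last picture; I handed the job in at about 36 s.

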